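Measure a level scoop of grinding rods

TASK

Take the orange-handled scoop that stands in the blue bin and push it forward along the bin floor into the pile of white ceramic rods, as far as it will go. Ease it back a little, lift it, then drag it, level and low over the bin's white ledge, sideways under the yellow strike bar and out the other side, so that the heap is struck off and a level load of exactly three rods stays in the cup. Stand the scoop upright with its three rods in the middle of the balance's round pan and let go.

Things in the scene. Friction and masses are not known exactly. Their poses are not given: they have to be found in the camera images.
- scoop: Aluminium scoop, 142 x 56 mm (62 at the flared mouth), 120 g. Origin: on its flat underside; base from x = -70 to the lip's tip at x = 72 mm. Cup: inner faces x = 3 and 61, y = +-27 mm, floor 1.5 mm thick, walls to 17.5 mm; wedge lip with a 3 mm crest lets rods in and keeps them. Holds three rods side by side, tops 22 mm above the underside; more lie on top. Starts in the bin's rear, x within 2 deg of the bin's.
- handle (a point): Point on the axis of the scoop's orange handle, 90 mm above the scoop's underside, at scoop x = -50, y = 0 mm; axes as the scoop's. The handle is a straight upright column, 20 mm (x) by 16 mm (y), up to 113 mm above the underside; grip it from above either way round, firmly (about 70 N), with the scoop kept level.
- bin: Blue channel, fixed. Origin: on the table under mid-channel; x to the far wall (inner face x = 85, leaning out 12 deg), y to the ledge. Floor 6 mm high, inner y = +-33, walls 45 (far and -y walls 60). Six ceramic rods, 20 mm thick, 46 long, 45 g, lie across the far end, four below, two on top. Scoop stops near x = 2 (15 to 18 N); ease it back 10 mm so none is pinched. White ledge, top 45, y = 41 to 85.
- strike_edge (a point): Middle of the yellow strike bar's lower edge, bin (44, 43, 71) mm, bin axes. Bar along bin x from -12 (free end; the handle passes beside it) to 101 mm, y = 40 (bottom) to 58 (top, 99 mm high); post at x = 89 to 101, y = 54 to 66. Gap to ledge 26 mm: carry the scoop with its underside 0 to 3 mm above the ledge, origin at bin x = -14 to 6 mm, in +y; rods on top are pushed back into the bin.
- balance: Fixed cream laboratory balance, 240 by 180 mm, body 55 mm high, on the ledge side of the bin. Origin: on the table straight under the centre of its round steel pan; z up. The pan is rigid, 152 mm in diameter, flat, its upper face 80 mm above the table.

How it is judged (in metres and radians):
On the way, in this order (a step that is already met when the one before it is completed fails the run):
1. the scoop has been pushed along the bin floor into the pile, its origin beyond bin x = -18 mm (x of scoop in the frame of bin above -0.018 m and z of scoop in the frame of bin below 0.018 m and y of scoop in the frame of bin between -0.02 and 0.02 m), for 0.1 s.
2. the scoop's cup is under the strike bar, low over the ledge (y of scoop in the frame of bin between 0.034 and 0.07 m and z of scoop in the frame of bin between 0.04 and 0.054 m and x of scoop in the frame of bin between -0.03 and 0.02 m), for 0.05 s.
3. the scoop has come out on the other side of the strike bar, still low (y of scoop in the frame of bin above 0.082 m and z of scoop in the frame of bin below 0.065 m), for 0.05 s.
At the end, for the whole second after the job is handed in: The scoop stands upright (within 6 degrees) and at rest on the balance's pan, its origin within 30 mm of the pan's centre, and presses on it with the weight of the scoop and exactly three rods (255 g, within 20 g) (horizontal distance between scoop and balance below 0.03 m and z of scoop in the frame of balance between 0.074 and 0.086 m and angle between scoop's own z axis and vertical below 0.1 rad and linear speed of scoop below 0.02 m/s and contact force between scoop and balance between 2.3 and 2.7 N); the robot touches nothing.
It also fails if it takes over 48 s, if anything falls off the work surface, if the arm or the gripper's body presses on something with over 40 N, if the wrist force passes 120 N, or if a joint passes its speed limit or range.

ROBOT

A 7-joint arm with a two-finger parallel gripper is mounted at the origin on the work surface. World frame = base frame: x ahead of the robot, y to its left, z up, the work surface at z = 0. Lengths are in mm, angles in rad, forces in N, time in s.
With the tool pointing down it reaches from about 400 to 750 mm from the base axis. Payload 19.5 kg.
Tool frame: the origin (TCP) lies at the very end of the fingers, on their centre line; the grasp point (between the pads) lies 19 mm behind it; z points along the fingers, y is the direction in which the jaws open and shut (so a half turn about z gives the same grasp; the last joint's range is limited). The gripper opens to 85 mm and grips with 20 to 120 N. Pads are 22 mm wide; open, the fingers measure 114 mm over their backs; the gripper's body (76 mm by 85 mm) begins 54 mm behind the grasp point. The pads swing forward as they close: fully open they stand 13 mm farther back than shut.
Start: joints at [-1.282, 0.707, -0.028, 1.485, 0.022, 0.951, -0.075], TCP at [186.747, 543.802, 231.268] pointing down, gripper open.
Joint ranges: [-2.71, 2.71], [-0.32, 2.16], [-1.57, 1.52], [0, 2.45], [-1.46, 4.6], [0, 2.02], [-2.83, 2.83]. Speed limits (rad/s): [1.89, 1.89, 2.57, 2.57, 3.01, 3.01, 3.01].

INTERFACE

Orientations are given as a rotation vector (axis times angle).
In Python, from station import telemetry, cams, close_job, nets gives the robot as it stands.
- The arm moves only by the shell command python3 -m jog 'ROWS' [OPENING] [FORCE]. ROWS is JSON, a list of rows, each a list of 2 entries, a list of its own where there are three numbers: the shift along the tool's x, y, z in mm, then the turn, a rotation vector about the tool's x, y, z in rad. In form: [[[tx, ty, tz], [rx, ry, rz]], ...]. A call has 1 to 5 rows; each row shifts and turns the pose as measured when the row begins, along the tool's axes as they then stand; what a row does not reach is not made up. A row lasts 1/8 s, in which the tool goes at most 62.5 mm and 10.7 degrees, less where a joint would pass 70% of its speed; a pose out of reach is approached as far as the arm can. A call with a gripper value outside its range is refused whole. OPENING is the finger opening in mm, from 0 to 85.4, set as the call begins (- or left out, the last holds). The fingers move at their own pace and stop on an object; FORCE is the grip in N (left out, the last holds). Time passes only in rows, so rows that do not move let the fingers close. It gives the time, the measured TCP pose, the force and the opening at its end, in the units of the state.
- telemetry.read_state(): the state, without advancing time (a new reading comes with each control period).
- cams.capture(name): name is "side" or "top"; returns a dict with "color" (400x640x3 uint8, red, green, blue), "range_z" (400x640 float32, mm along the optical axis (not along the pixel's ray), 0 where there is no reading), "intrinsics" (3x3 intrinsics, pixels), "k1" (the pictures are not rectified: a ray, as slopes to the right and down, at radius r is drawn at 1 + k1 r^2 times it, then the intrinsics apply), "position" and "attitude" of the camera in the world. Camera axes: x right, y down, z forward; pixel columns grow to the right and rows downward; lengths in mm; the calibration is good to about 2 mm. A picture is of the moment at which its call begins.
- close_job(): hands the job in, once; it reports no verdict.
Trained networks look in a picture, given as the dict that the camera call returned (one of the last four; its "shot" number tells which), for a name from the list of things; names that differ only in an ending like _2 or _b are one class to them, and where a whole thing is asked for, a point or a joint stands for the part that bears it (a point fixed in the world has none). Each returns a list of dicts, best first, with "conf" (0 to 1); they miss things now and then, are a little off and sometimes report something else, mostly with a low value. They report only what shows in the picture. A call takes as long as a camera call.
- nets.search_frame(picture, query): "xy" ([column, row] in pixels, amid what is visible of it).
- nets.pinpoint(picture, query): "xy" ([column, row] in pixels: a listed point, or the origin of a listed thing).
The state is a dict: "time": time; "joint_positions": joint angles; "qd": joint speeds; "joint_torque": joint torques, N m; "position": TCP position; "ee_rot": TCP orientation; "ft_force": force on the tool from outside, world axes, zero at the start; "torque": the same for the moment, N m; "grip_width": finger opening in mm.
Only numpy, scipy, OpenCV 4.12 (cv2) and the standard library are available. Lean on these libraries where they do the work, as an engineer would, in place of code of your own. Each camera call takes 0.05 s, during which the arm holds its last target.

## Working session

There is one attempt and no reset: what is moved stays moved. The work goes in short steps, Python scripts to look and compute and a shell command to move; the robot and the scene stay as the last step left them, time stands still between calls to the robot, and variables do not carry over. Pictures are saved under pics/ and viewed, and the job is handed in when it is done.

```bash
mkdir -p pics; ls; cat > h.py <<'E'
import numpy as np, cv2
from scipy.spatial.transform import Rotation as R
from station import telemetry, cams, nets
def rot(a):
    a=np.array(a,float)
    if a.shape==(3,3): return a
    return R.from_rotvec(a).as_matrix() if a.size==3 else R.from_quat(a).as_matrix()
def ray(p,xy):
    K=np.array(p['intrinsics']); d=np.array([(xy[0]-K[0,2])/K[0,0],(xy[1]-K[1,2])/K[1,1]])
    u=d.copy()
    for _ in range(20): u=d/(1+p['k1']*(u@u))
    return np.array([u[0],u[1],1.])
def at_z(p,xy,z):
    r=rot(p['attitude'])@ray(p,xy); o=np.array(p['position']); return o+r*(z-o[2])/r[2]
def at_d(p,xy):
    c,r=int(round(xy[0])),int(round(xy[1])); w=p['range_z'][max(r-1,0):r+2,max(c-1,0):c+2]; w=w[w>0]
    return np.array(p['position'])+rot(p['attitude'])@(ray(p,xy)*np.median(w)) if w.size else None
def cloud(p):
    K=np.array(p['intrinsics']); g=np.stack(np.meshgrid(np.arange(640),np.arange(400)),-1).reshape(-1,2).astype(float)
    d=(g-K[:2,2])/[K[0,0],K[1,1]]; u=d.copy()
    for _ in range(20): u=d/(1+p['k1']*(u**2).sum(1,keepdims=True))
    z=p['range_z'].reshape(-1,1); P=np.hstack([u,np.ones((len(u),1))])*z
    W=P@rot(p['attitude']).T+np.array(p['position']); W[z[:,0]<=0]=np.nan
    return W.reshape(400,640,3)
def save(p,n): cv2.imwrite(f'pics/{n}.png',cv2.cvtColor(p['color'],cv2.COLOR_RGB2BGR))
E
python3 - <<'E'
from h import *
np.set_printoptions(precision=1,suppress=True)
s=telemetry.read_state(); print(s)
for n in ('top','side'):
    p=cams.capture(n); save(p,n+'0'); np.savez(n+'0.npz',**{k:v for k,v in p.items()})
    print(n,p['position'],p['attitude'],p['k1'],p['intrinsics'],p['shot'])
    for q in ('scoop','handle','bin','strike_edge','balance'):
        for d in nets.pinpoint(p,q)[:2]: print(q,'pin',d['xy'],d['conf'],at_d(p,d['xy']))
E
```

```text
pics
{'time': 0.0, 'joint_positions': array([-1.3,  0.7, -0. ,  1.5,  0. ,  1. , -0.1]), 'qd': array([-0.,  0.,  0.,  0.,  0., -0.,  0.]), 'joint_torque': array([  0. , -88.3,   1.2, -23.6,   0. ,   0. ,   0. ]), 'position': array([186.7, 543.6, 230.8]), 'ee_rot': array([-0.5, -3.1,  0. ]), 'ft_force': array([1. , 0.3, 0.2]), 'torque': array([-0., -0., -0.]), 'grip_width': 85.3852965523117}
top [498.7  40.9 803.1] [-2.1  2.1 -0.1] -0.03630906374722593 [[361.6   0.  318.7]
 [  0.  361.6 204.4]
 [  0.    0.    1. ]] 1
scoop pin [423.6, 246.9] 0.91 [ 520.7 -174.7   22.3]
handle pin [442.6, 275.1] 0.78 [ 465.7 -181.7  118.6]
bin pin [417.8, 208.9] 0.87 [ 605.3 -170.     4.4]
strike_edge pin [405.1, 182.7] 0.9 [ 645.7 -122.4   96. ]
side [258.3 652.4 525.8] [-0.7  2.5 -1.3] -0.08489541656883902 [[459.4   0.  318.8]
 [  0.  459.4 198.5]
 [  0.    0.    1. ]] 2
scoop pin [409.1, 182.4] 0.74 [ 499.  -125.7   41.8]
scoop pin [348.2, 147.5] 0.47 [ 643.6 -130.9   78.2]
handle pin [437.8, 151.9] 0.85 [ 464.7 -176.8   98.8]
bin pin [370.9, 179.9] 0.86 [570.6 -96.2  39.4]
strike_edge pin [347.9, 149.3] 0.87 [ 644.6 -132.    73.1]
balance pin [271.1, 311.8] 0.6 [513.2 329.4  78.6]
```

```bash
python3 - <<'E'
import cv2
a=cv2.imread('pics/top0.png'); cv2.imwrite('pics/top0c.png',cv2.resize(a[110:310,330:530],None,fx=3,fy=3,interpolation=2))
E
```

```text
(no output)
```

View pics/top0.png

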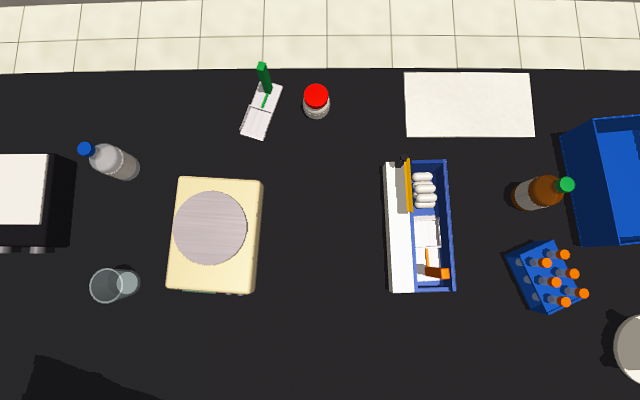

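View pics/side0.png

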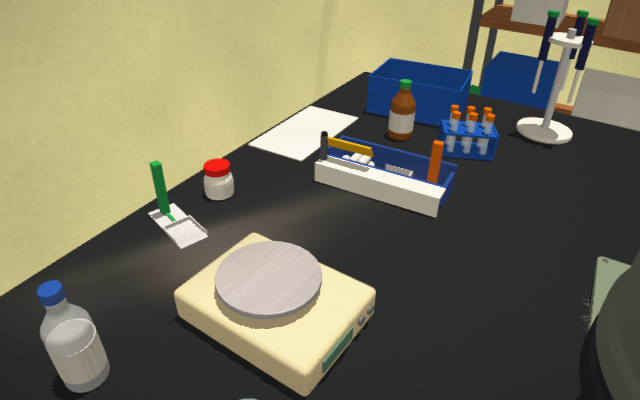

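View pics/top0c.png

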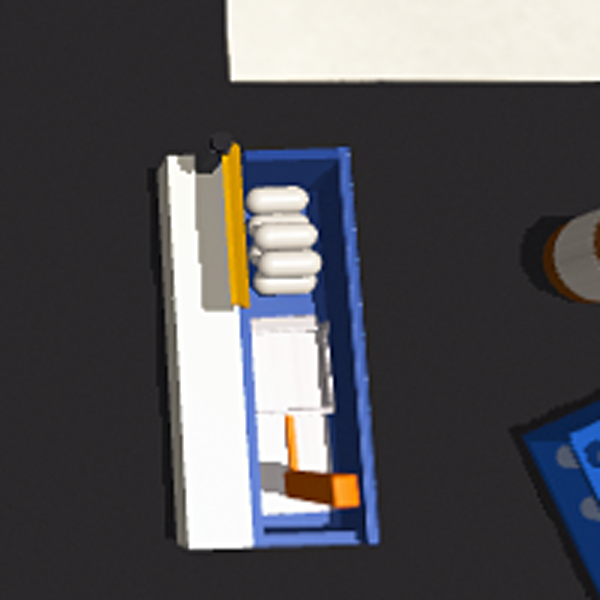

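```bash
python3 - <<'E'
from h import *
np.set_printoptions(precision=1,suppress=True)
for n in ('top','side'):
    p=dict(np.load(n+'0.npz')); p['k1']=float(p['k1']); W=cloud(p); c=p['color'].astype(int)
    X,Y,Z=W[...,0],W[...,1],W[...,2]
    t=(c.max(2)<60)&(X>400)&(X<700)&(abs(Y)<60); print(n,'table z',np.nanmedian(Z[t]),np.nanstd(Z[t]))
    led=(abs(Z-45)<4)&(c.min(2)>110)&(X>400)&(X<760)&(Y>-160)&(Y<-60)
    pts=W[led]; print('ledge',len(pts),np.median(pts[:,2]))
    r=cv2.minAreaRect(pts[:,:2].astype(np.float32)); print(r, cv2.boxPoints(r))
    pan=(abs(Z-80)<4)&(X>400)&(X<760)&(Y>150)&(Y<450)
    pp=W[pan][:,:2].astype(np.float32); print('pan',len(pp),np.median(W[pan][:,2]),cv2.minEnclosingCircle(pp),pp.mean(0))
    ye=(c[...,0]>150)&(c[...,1]>100)&(c[...,1]<c[...,0]*.85)&(c[...,2]<80)&(X>560)&(X<760)&(Y<-60)&(Y>-220)
    q=W[ye]; print('yellow',len(q),np.nanmin(q,0),np.nanmax(q,0)); 
    rr=cv2.minAreaRect(q[~np.isnan(q[:,0])][:,:2].astype(np.float32)); print(cv2.boxPoints(rr))
    og=(c[...,0]>150)&(c[...,1]<c[...,0]*.6)&(c[...,2]<60)&(X>400)&(X<560)&(Y<-100)&(Y>-230)
    q=W[og&(Z>105)]; print('handle top',len(q),np.nanmin(q,0),np.nanmax(q,0),np.nanmedian(q,0))
    bl=(c[...,2]>c[...,0]*1.6)&(c[...,2]>60)&(X>400)&(X<760)&(Y<-100)&(Y>-235)&(abs(Z-60)<3)
    q=W[bl]; print('wall60',len(q),np.nanmin(q,0),np.nanmax(q,0)); rr=cv2.minAreaRect(q[:,:2].astype(np.float32)); print(cv2.boxPoints(rr))
E
```

```text
top table z -0.6525492203824683 1.3691346996938405
ledge 2677 44.26247733079356
((565.5557861328125, -128.30067443847656), (275.13079833984375, 63.81196212768555), 1.5986660718917847) [[ 427.2 -100.2]
 [ 428.9 -164. ]
 [ 704.  -156.4]
 [ 702.2  -92.6]]
pan 4396 79.40296324970564 ((508.7059631347656, 329.6790466308594), 151.3410186767578) [554.7 273.7]
yellow 321 [ 588.8 -140.8   43. ] [ 700.5 -120.9  100.5]
[[ 588.7 -123.2]
 [ 589.2 -141.5]
 [ 700.6 -138.5]
 [ 700.1 -120.1]]
handle top 38 [ 460.1 -193.4  105. ] [ 478.4 -178.6  121.7] [ 469.5 -185.   118. ]
wall60 579 [ 433.1 -226.1   57. ] [ 705.2 -145.6   62.9]
[[ 430.1 -158.3]
 [ 433.5 -232. ]
 [ 706.4 -219.3]
 [ 703.  -145.6]]
side table z -2.4450169832784923 0.9164922433221211
ledge 1474 42.54603621247995
((565.8137817382812, -120.3209457397461), (277.81610107421875, 56.88514709472656), 1.574689507484436) [[ 426.2  -95.7]
 [ 427.7 -152.6]
 [ 705.5 -144.9]
 [ 703.9  -88.1]]
pan 6210 77.91316878110581 ((527.4141235351562, 326.6506042480469), 138.0706329345703) [555.  278.7]
yellow 120 [ 590.2 -212.5   48.7] [ 690.5 -119.3   97.7]
[[ 563.6 -169.2]
 [ 636.3 -212.5]
 [ 690.5 -121.4]
 [ 617.7  -78.1]]
handle top 76 [ 459.9 -191.2  105.6] [ 480.1 -172.6  118.8] [ 468.3 -178.4  115.1]
wall60 163 [ 432.4 -225.7   57. ] [ 704.  -142.3   59.7]
[[ 432.  -219.1]
 [ 452.2 -288.6]
 [ 716.5 -211.8]
 [ 696.3 -142.3]]
```

```bash
python3 - <<'E'
from h import *
np.set_printoptions(precision=2,suppress=True)
p=dict(np.load('top0.npz')); p['k1']=float(p['k1']); c=p['color'].astype(float)
m=c.min(2)
def cross(v,th,i0,i1,rise):
    for i in range(i0,i1):
        if (rise and v[i]<th<=v[i+1]) or (not rise and v[i]>=th>v[i+1]): return i+(th-v[i])/(v[i+1]-v[i])
L=[];I=[]
for r in range(222,285,3):
    a=cross(m[r],200,370,400,True); b=cross(m[r],150,395,425,False)
    if r%12==6: print(r,a,b,m[r,380:392],m[r,404:416])
    if a: L.append(at_z(p,(a,r),45)[:2])
    if b: I.append(at_z(p,(b,r),45)[:2])
for Q in (L,I):
    Q=np.array(Q); k=np.polyfit(Q[:,0],Q[:,1],1); print('slope deg',np.degrees(np.arctan(k[0])),'y at x=600',np.polyval(k,600),np.abs(Q[:,1]-np.polyval(k,Q[:,0])).max())
# pan
W=cloud(p); 
K=p['color'].astype(int); hsv=cv2.cvtColor(p['color'],cv2.COLOR_RGB2HSV)
for n in('top','side'):
    p=dict(np.load(n+'0.npz')); p['k1']=float(p['k1']); W=cloud(p)
    hsv=cv2.cvtColor(p['color'],cv2.COLOR_RGB2HSV)
    pan=(hsv[...,1]<40)&(W[...,2]>70)&(W[...,2]<88)&(W[...,0]>450)&(W[...,0]<660)&(W[...,1]>170)&(W[...,1]<400)
    pan=cv2.morphologyEx(pan.astype(np.uint8),cv2.MORPH_OPEN,np.ones((5,5)))
    cs,_=cv2.findContours(pan,0,2); cc=max(cs,key=cv2.contourArea)[:,0]
    e=cv2.fitEllipse(cc.astype(np.float32)); 
    Q=np.array([at_z(p,x,80)[:2] for x in cc]); 
    A=np.c_[2*Q,np.ones(len(Q))]; s=np.linalg.lstsq(A,(Q**2).sum(1),rcond=None)[0]; print(n,'pan',s[:2],np.sqrt(s[2]+s[:2]@s[:2]),cv2.minEnclosingCircle(Q.astype(np.float32)))
    print('balance origin z', )
E
python3 - <<'E'
from h import *
np.set_printoptions(precision=1,suppress=True)
import math
T={}
for n in ('top','side'):
    p=cams.capture(n)
    for q,z in (('strike_edge',71),('handle',96),('bin',0),('scoop',6),('balance',0)):
        for d in nets.pinpoint(p,q)[:2]: print(n,q,d['xy'],round(d['conf'],2),at_z(p,d['xy'],z))
E
```

```text
222 388.6820809248555 409.6477987421384 [ 41.  41.  26.  23.  19.  55.  94.  93.  82. 255. 253. 250.] [249. 249. 249. 249. 250. 253.  94.  91.  92.  93. 253. 251.]
234 389.5528455284553 410.622754491018 [ 40.  42.  26.  21.  22.  17.  95.  96.  89. 132. 255. 252.] [250. 250. 250. 250. 250. 251. 254.  87.  96.  95. 154. 252.]
246 390.140625 411.525 [ 39.  41.  41.  24.  22.  19.  53.  96.  95.  85. 191. 255.] [250. 250. 251. 250. 250. 251. 252. 213.  93.  99. 103. 195.]
258 390.68390804597703 412.48 [ 40.  40.  40.  42.  25.  20.  18.  79.  96.  93.  81. 255.] [251. 251. 251. 251. 251. 251. 251. 252. 198.  98. 101. 125.]
270 391.5258620689655 412.94444444444446 [ 40.  39.  40.  41.  23.  21.  23.  16.  98.  96.  89. 139.] [251. 251. 251. 251. 251. 251. 251. 252. 252. 144. 101. 105.]
282 392.0 413.6496815286624 [40. 40. 39. 40. 42. 21. 23. 19. 60. 98. 94. 86.] [251. 251. 251. 251. 251. 251. 251. 251. 252. 252.  95. 104.]
slope deg 1.728563059308524 y at x=600 -96.22398862150558 0.32819216344033464
slope deg 1.9050983684935792 y at x=600 -140.52790843536422 0.5450950044143497
top pan [557.78 270.4 ] 73.69104930326611 ((557.6590576171875, 270.5367126464844), 75.59845733642578)
balance origin z
side pan [555.27 277.47] 75.2465836154796 ((555.5390014648438, 277.7021789550781), 77.76722717285156)
balance origin z
top handle [442.7, 273.6] 0.93 [ 467.4 -189.4   96. ]
top bin [419.6, 210.9] 0.85 [ 601.4 -175.     0. ]
top scoop [422.9, 247.6] 0.91 [ 519.6 -177.6    6. ]
top balance [217.9, 233.5] 0.75 [550.2 275.8   0. ]
side strike_edge [351.6, 150.3] 0.85 [ 637.6 -135.9   71. ]
side handle [434.1, 150.6] 0.77 [ 474.3 -183.5   96. ]
side bin [370.4, 180.5] 0.66 [ 595.7 -153.9    0. ]
side scoop [406.3, 181.1] 0.85 [ 524.1 -185.     6. ]
side balance [270.7, 312.0] 0.61 [558.3 273.3   0. ]
```

```bash
python3 - <<'E'
import cv2
a=cv2.imread('pics/top0.png'); cv2.imwrite('pics/top0d.png',cv2.resize(a[150:300,375:465],None,fx=4,fy=4,interpolation=cv2.INTER_NEAREST))
a=cv2.imread('pics/side0.png'); cv2.imwrite('pics/side0d.png',cv2.resize(a[120:220,300:460],None,fx=5,fy=5,interpolation=cv2.INTER_NEAREST))
E
```

```text
(no output)
```

View pics/top0d.png

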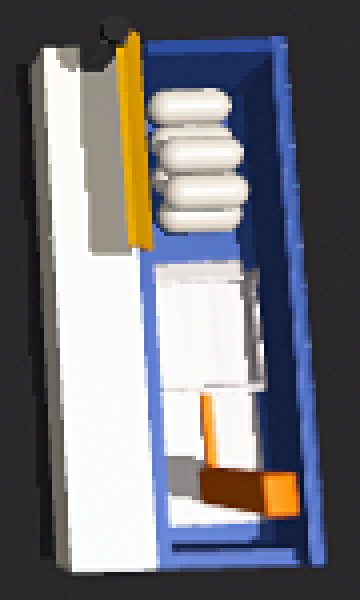

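View pics/side0d.png

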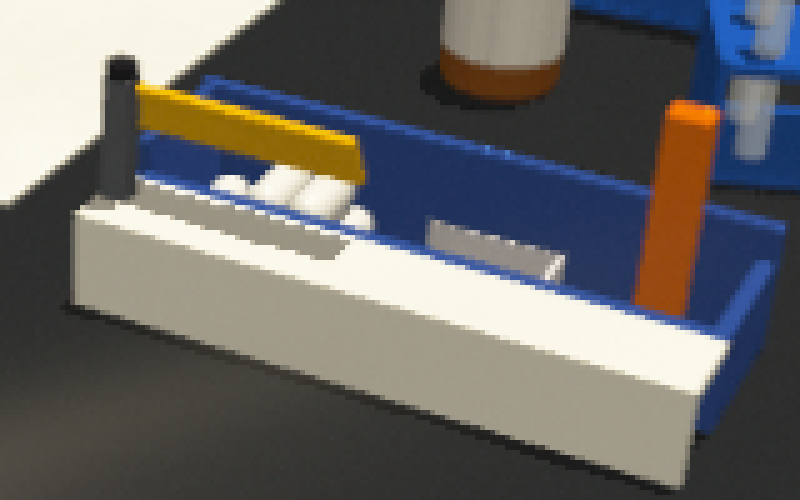

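```bash
cat >> h.py <<'E'
def goal(dn_yaw):  # tool z down, tool y at azimuth yaw (deg)
    a=np.radians(dn_yaw); y=np.array([np.cos(a),np.sin(a),0]); z=np.array([0,0,-1.]); return np.c_[np.cross(y,z),y,z]
def rows(target,yaw,n,s=None,P=None,Rm=None):
    """split into n rows; each in tool axes at row start"""
    s=s or telemetry.read_state(); P=np.array(s['position']) if P is None else P; Rm=rot(s['ee_rot']) if Rm is None else Rm
    d=(np.array(target,float)-P)/n; rv=R.from_matrix(Rm.T@goal(yaw)).as_rotvec()/n
    for i in range(n):
        print([[round(float(v),1) for v in Rm.T@d],[round(float(v),4) for v in rv]]); Rm=Rm@R.from_rotvec(rv).as_matrix(); P=P+d
    return P,Rm
def st():
    np.set_printoptions(precision=2,suppress=True)
    s=telemetry.read_state(); Rm=rot(s['ee_rot']); print('t',round(s['time'],3),'P',s['position'],'yaw',round(np.degrees(np.arctan2(Rm[1,1],Rm[0,1])),2),'tilt z',np.degrees(Rm[:2,2]),'F',s['ft_force'],'T',s['torque'],'w',round(s['grip_width'],1)); return s
E
python3 - <<'E'
from h import *
s=st(); print(s['joint_positions'])
P,Q=rows([450,150,230],20,8)
print(); rows([469,-185,230],1.8,6,P=P,Rm=Q)
p=dict(np.load('top0.npz')); p['k1']=float(p['k1'])
print('front/rear scoop', at_z(p,(426,215.5),7), at_z(p,(429,281),7.5), at_z(p,(375+205/4,150+525/4),7.5))
E
```

```text
t 1.2 P [186.75 543.8  231.28] yaw 71.05 tilt z [-0.   -0.01] F [0.25 1.36 0.45] T [ 0.03 -0.05  0.02] w 85.5
[-1.28  0.71 -0.03  1.48  0.02  0.95 -0.08]
[[-47.1, -35.9, 0.2], [-0.0, 0.0, 0.1114]]
[[-50.8, -30.4, 0.2], [-0.0, 0.0, 0.1114]]
[[-53.9, -24.6, 0.2], [-0.0, 0.0, 0.1114]]
[[-56.3, -18.4, 0.2], [-0.0, 0.0, 0.1114]]
[[-58.0, -12.1, 0.2], [-0.0, 0.0, 0.1114]]
[[-58.9, -5.6, 0.2], [-0.0, 0.0, 0.1114]]
[[-59.2, 1.0, 0.2], [-0.0, 0.0, 0.1114]]
[[-58.7, 7.6, 0.2], [-0.0, 0.0, 0.1114]]

[[-53.5, -16.1, -0.0], [0.0, -0.0, 0.0529]]
[[-54.3, -13.3, -0.0], [0.0, -0.0, 0.0529]]
[[-55.0, -10.4, -0.0], [0.0, -0.0, 0.0529]]
[[-55.4, -7.4, -0.0], [0.0, -0.0, 0.0529]]
[[-55.7, -4.5, -0.0], [0.0, -0.0, 0.0529]]
[[-55.9, -1.5, -0.0], [0.0, -0.0, 0.0529]]
front/rear scoop [ 590.22 -186.91    7.  ] [ 447.79 -187.86    7.5 ] [ 447.27 -181.89    7.5 ]
```

```bash
python3 -m jog '[[[-47,-36,0],[0,0,0.111]],[[-51,-30,0],[0,0,0.111]],[[-54,-25,0],[0,0,0.111]],[[-56,-18,0],[0,0,0.111]],[[-58,-12,0],[0,0,0.111]]]' 85; python3 -m jog '[[[-59,-6,0],[0,0,0.111]],[[-59,1,0],[0,0,0.111]],[[-59,7,0],[0,0,0.111]]]'; python3 - <<'E'
from h import *
s=st(); print(s['joint_positions'])
rows([468,-183,190],1.8,6)
E
```

```text
time: 1.82
position: [352.7, 293.0, 230.6]
ee_rot: [-1.361, -2.831, -0.003]
ft_force: [2.1, 1.3, -0.2]
grip_width: 85.1
time: 2.2
position: [451.6, 138.5, 231.0]
ee_rot: [-1.825, -2.556, -0.006]
ft_force: [0.6, 0.8, -0.9]
grip_width: 84.8
t 2.2 P [451.55 138.48 230.96] yaw 18.95 tilt z [0.11 0.19] F [ 0.58  0.8  -0.88] T [ 0.03 -0.07  0.06] w 84.8
[-0.46  0.56  0.16  1.85 -0.13  0.73  0.1 ]
[[-51.6, -14.8, 6.7], [0.0004, -0.0005, 0.0499]]
[[-52.3, -12.2, 6.7], [0.0004, -0.0005, 0.0499]]
[[-52.8, -9.6, 6.7], [0.0004, -0.0005, 0.0499]]
[[-53.2, -7.0, 6.7], [0.0004, -0.0005, 0.0499]]
[[-53.5, -4.3, 6.8], [0.0004, -0.0005, 0.0499]]
[[-53.6, -1.6, 6.8], [0.0004, -0.0005, 0.0499]]
```

```bash
python3 -m jog '[[[-52,-15,7],[0,0,0.05]],[[-52,-12,7],[0,0,0.05]],[[-53,-10,7],[0,0,0.05]],[[-53,-7,7],[0,0,0.05]],[[-53,-4,7],[0,0,0.05]]]'; python3 -m jog '[[[-54,-2,6],[0,0,0.05]],[[0,0,0],[0,0,0]]]'; python3 - <<'E'
from h import *
s=st(); print(s['joint_positions'])
rows([468,-183,160],1.8,1)
for n in('top','side'):
    p=cams.capture(n); save(p,n+'1')
    a=cv2.imread(f'pics/{n}1.png'); a=a[170:320,370:520] if n=='top' else a[80:240,330:490]
    cv2.imwrite(f'pics/{n}1c.png',cv2.resize(a,None,fx=3.7,fy=3.7,interpolation=0))
    for q in ('handle','scoop'):
        for d in nets.pinpoint(p,q)[:1]: print(n,q,d,at_d(p,d['xy']))
E
```

```text
time: 2.82
position: [465.6, -138.2, 194.6]
ee_rot: [2.14, 2.298, 0.01]
ft_force: [0.3, 0.1, 0.3]
grip_width: 84.9
time: 3.08
position: [466.7, -197.8, 187.8]
ee_rot: [2.205, 2.235, 0.008]
ft_force: [0.2, 1.4, -0.3]
grip_width: 85.0
t 3.075 P [ 466.7  -197.84  187.84] yaw 0.77 tilt z [0.31 0.11] F [ 0.22  1.36 -0.3 ] T [ 0.02 -0.05 -0.01] w 85.0
[ 0.26  0.67  0.15  1.8  -0.16  0.68  0.51]
[[14.8, 1.3, 27.9], [0.0055, -0.0018, -0.0179]]
top handle {'xy': [443.5, 270.1], 'conf': 0.79} [ 474.84 -183.86  118.5 ]
top scoop {'xy': [423.3, 246.1], 'conf': 0.65} [ 522.81 -178.15    7.75]
side scoop {'xy': [408.1, 182.7], 'conf': 0.82} [ 499.69 -121.45   43.04]
```

View pics/top1c.png

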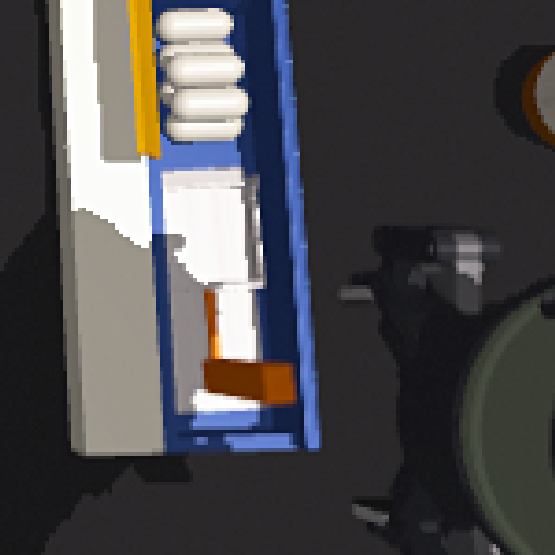

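View pics/side1c.png

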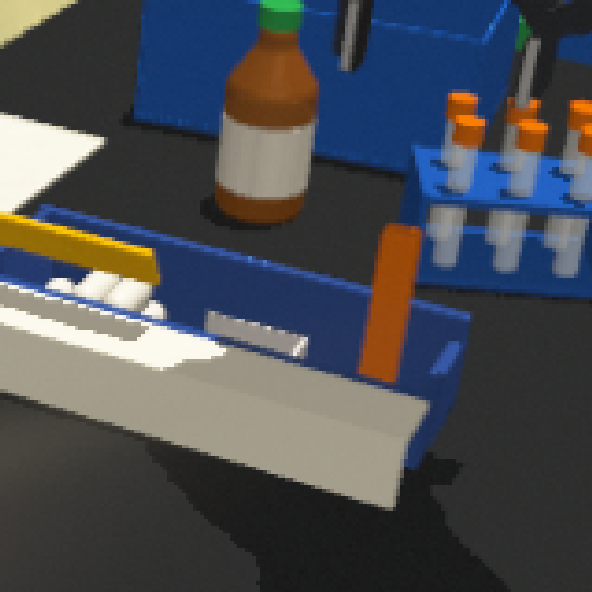

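```bash
python3 - <<'E'
from h import *
st()
for n in('top','side'):
    p=cams.capture(n); W=cloud(p); np.savez(n+'1.npz',**p)
    m=(W[...,2]>180)&(W[...,2]<222)&(W[...,0]>380)&(W[...,0]<560)&(W[...,1]>-260)&(W[...,1]<-120)
    for nm,mm in (('far',m&(W[...,0]>467)),('near',m&(W[...,0]<=467))):
        q=W[mm]; print(n,nm,len(q)); 
        for z in range(180,222,6):
            k=q[(q[:,2]>=z)&(q[:,2]<z+6)]
            if len(k)>3: print(z,len(k),np.percentile(k,5,axis=0),np.percentile(k,95,axis=0))
E
```

```text
t 3.375 P [ 467.84 -192.84  188.48] yaw 1.23 tilt z [0.36 0.21] F [-1.35  0.53  0.27] T [-0.    0.01  0.03] w 85.0
top far 32
204 8 [ 509.26 -184.94  205.94] [ 517.87 -180.04  209.32]
210 9 [ 509.27 -184.76  210.59] [ 520.89 -180.54  214.4 ]
216 15 [ 508.53 -185.37  216.43] [ 521.29 -180.6   221.56]
top near 47
204 15 [ 414.4  -196.33  206.34] [ 424.21 -183.54  209.04]
210 12 [ 411.64 -191.48  210.6 ] [ 423.89 -183.2   214.85]
216 20 [ 411.23 -192.84  216.47] [ 424.02 -183.3   220.86]
side far 92
198 14 [ 509.92 -197.45  199.8 ] [ 517.09 -180.16  203.59]
204 24 [ 509.51 -202.25  205.1 ] [ 520.74 -178.73  209.68]
210 28 [ 509.75 -196.24  210.6 ] [ 523.04 -178.79  215.4 ]
216 26 [ 509.67 -201.71  217.11] [ 522.07 -178.11  221.52]
side near 86
198 9 [ 418.56 -196.63  200.54] [ 424.09 -181.99  203.67]
204 21 [ 412.99 -188.21  204.85] [ 424.08 -180.23  209.52]
210 29 [ 411.29 -194.78  210.59] [ 423.77 -181.31  215.43]
216 27 [ 410.87 -196.    216.35] [ 423.79 -180.82  221.63]
```

```bash
python3 - <<'E'
from h import *
st(); rows([469,-186,77],1.8,4)
E
```

```text
t 3.475 P [ 467.75 -193.19  188.45] yaw 1.21 tilt z [0.36 0.2 ] F [ 0.43 -0.59  0.85] T [-0.   -0.01 -0.04] w 85.3
[[1.7, 0.2, 27.9], [0.0016, -0.0008, -0.0026]]
[[1.7, 0.2, 27.9], [0.0016, -0.0008, -0.0026]]
[[1.7, 0.3, 27.9], [0.0016, -0.0008, -0.0026]]
[[1.8, 0.3, 27.9], [0.0016, -0.0008, -0.0026]]
```

```bash
python3 -m jog '[[[7,1,28],[0.006,-0.003,-0.01]],[[0,0,28],[0,0,0]],[[0,0,28],[0,0,0]]]'; python3 - <<'E'
from h import *
st(); rows([469,-186,77],1.8,1)
E
```

```text
time: 3.85
position: [470.5, -184.8, 104.2]
ee_rot: [2.18, 2.256, 0.004]
ft_force: [0.3, 0.3, -0.3]
grip_width: 85.2
t 3.85 P [ 470.5  -184.82  104.24] yaw 1.95 tilt z [ 0.26 -0.07] F [ 0.33  0.27 -0.32] T [ 0.01 -0.   -0.02] w 85.2
[[-1.1, -1.7, 27.2], [0.0046, 0.0013, 0.0026]]
```

```bash
python3 -m jog '[[[-1,-1.5,26],[0.004,0.001,0]],[[0,0,0],[0,0,0]]]'; python3 - <<'E'
from h import *
st(); rows([469,-186,77],1.8,1)
E
```

```text
time: 4.1
position: [468.8, -184.8, 76.5]
ee_rot: [-2.181, -2.259, 0.001]
ft_force: [0.5, 0.1, 1.4]
grip_width: 85.3
t 4.1 P [ 468.75 -184.8    76.46] yaw 2.04 tilt z [-0.09  0.04] F [0.55 0.1  1.4 ] T [ 0.02  0.01 -0.03] w 85.3
[[-1.2, 0.2, -0.5], [-0.0015, -0.0007, 0.0042]]
```

```bash
python3 -m jog '[[[-1,0,0],[0,0,0]],[[0,0,0],[0,0,0]],[[0,0,0],[0,0,0]],[[0,0,0],[0,0,0]],[[0,0,0],[0,0,0]]]' 10 70; python3 -m jog '[[[0,0,0],[0,0,0]],[[0,0,0],[0,0,0]]]'; python3 - <<'E'
from h import *
st()
for n in('top','side'):
    p=cams.capture(n); save(p,n+'2')
    a=cv2.imread(f'pics/{n}2.png'); a=a[170:320,370:520] if n=='top' else a[80:240,330:490]
    cv2.imwrite(f'pics/{n}2c.png',cv2.resize(a,None,fx=3.7,fy=3.7,interpolation=0))
st()
E
```

```text
time: 4.72
position: [470.2, -185.9, 79.6]
ee_rot: [2.179, 2.26, 0.002]
ft_force: [0.1, -0.3, -1.3]
grip_width: 19.3
time: 4.97
position: [470.1, -185.9, 79.6]
ee_rot: [2.179, 2.26, 0.002]
ft_force: [0.8, 0.1, -0.9]
grip_width: 19.4
t 4.975 P [ 470.14 -185.85   79.64] yaw 2.08 tilt z [ 0.14 -0.04] F [ 0.77  0.13 -0.86] T [-0.02  0.06 -0.03] w 19.4
t 5.075 P [ 470.15 -185.87   79.63] yaw 2.08 tilt z [ 0.14 -0.04] F [-0.11 -0.49 -1.64] T [ 0.04  0.05 -0.02] w 19.1
```

View pics/top2c.png

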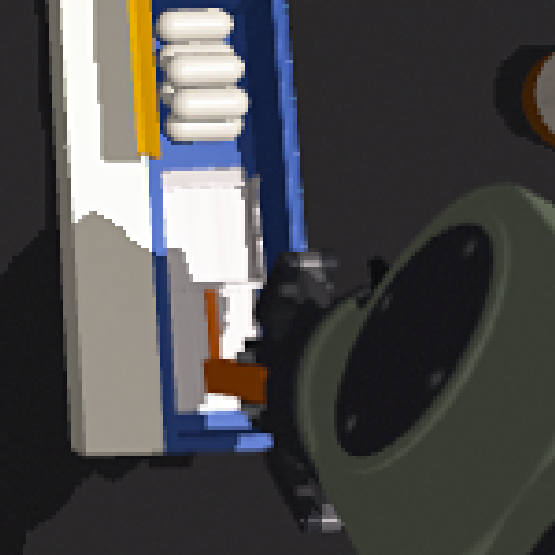

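View pics/side2c.png

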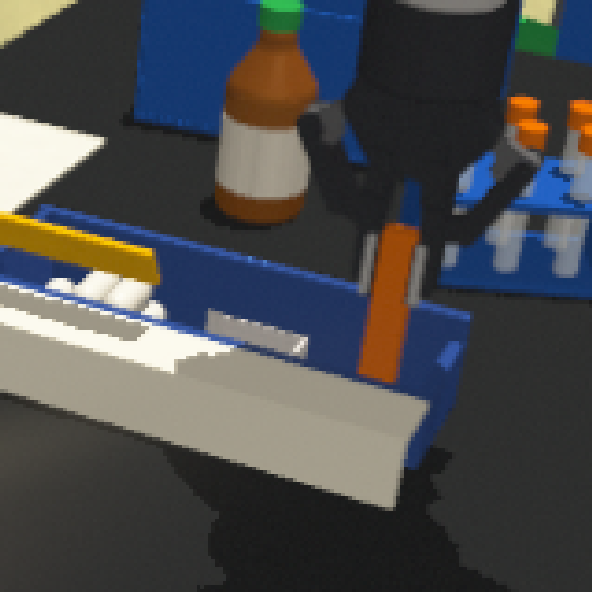

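```bash
python3 -m jog '[[[0,15,0],[0,0,0]],[[0,12,0],[0,0,0]],[[0,12,0],[0,0,0]]]'; python3 - <<'E'
from h import *
st()
E
```

```text
time: 5.45
position: [508.8, -184.6, 79.6]
ee_rot: [2.182, 2.26, -0.0]
ft_force: [-2.6, -0.0, 1.3]
grip_width: 19.6
t 5.45 P [ 508.78 -184.59   79.58] yaw 2.03 tilt z [-0.   -0.01] F [-2.62 -0.04  1.32] T [-0.02  0.51 -0.04] w 19.6
```

```bash
python3 -m jog '[[[0,12,0],[0,0,0]],[[0,10,0],[0,0,0]]]'; python3 -m jog '[[[0,10,0],[0,0,0]],[[0,8,0],[0,0,0]]]';python3 - <<'E'
from h import *
st()
E
```

```text
time: 5.7
position: [530.8, -183.9, 79.5]
ee_rot: [-2.181, -2.259, 0.002]
ft_force: [-3.8, -0.8, 4.2]
grip_width: 19.0
time: 5.95
position: [548.5, -183.5, 79.7]
ee_rot: [-2.181, -2.257, 0.004]
ft_force: [-7.8, -0.6, 8.0]
grip_width: 19.0
t 5.95 P [ 548.54 -183.49   79.67] yaw 1.98 tilt z [-0.22  0.  ] F [-7.83 -0.64  8.04] T [-0.    1.18  0.03] w 19.0
```

```bash
python3 -m jog '[[[0,6,0],[0,0,0]],[[0,6,0],[0,0,0]]]'; python3 -m jog '[[[0,5,0],[0,0,0]],[[0,5,0],[0,0,0]]]';python3 - <<'E'
from h import *
st()
p=cams.capture('top'); save(p,'top3')
a=cv2.imread(f'pics/top3.png')[150:300,375:525]
cv2.imwrite(f'pics/top3c.png',cv2.resize(a,None,fx=4,fy=4,interpolation=0))
p=cams.capture('side'); save(p,'side3')
a=cv2.imread(f'pics/side3.png')[120:220,300:460]
cv2.imwrite(f'pics/side3c.png',cv2.resize(a,None,fx=4,fy=4,interpolation=0))
st()
E
```

```text
time: 6.2
position: [559.0, -183.4, 79.9]
ee_rot: [-2.179, -2.254, 0.009]
ft_force: [-39.6, 0.3, 34.4]
grip_width: 19.2
time: 6.45
position: [559.7, -184.2, 81.0]
ee_rot: [-2.171, -2.239, 0.029]
ft_force: [-44.7, 4.9, 45.4]
grip_width: 19.5
t 6.45 P [ 559.72 -184.18   81.04] yaw 1.77 tilt z [-1.65  0.15] F [-44.74   4.86  45.37] T [1.12 7.74 0.36] w 19.5
t 6.55 P [ 559.77 -184.14   81.11] yaw 1.78 tilt z [-1.65  0.15] F [-44.37   3.39  44.48] T [0.91 7.71 0.36] w 19.0
```

View pics/top3c.png

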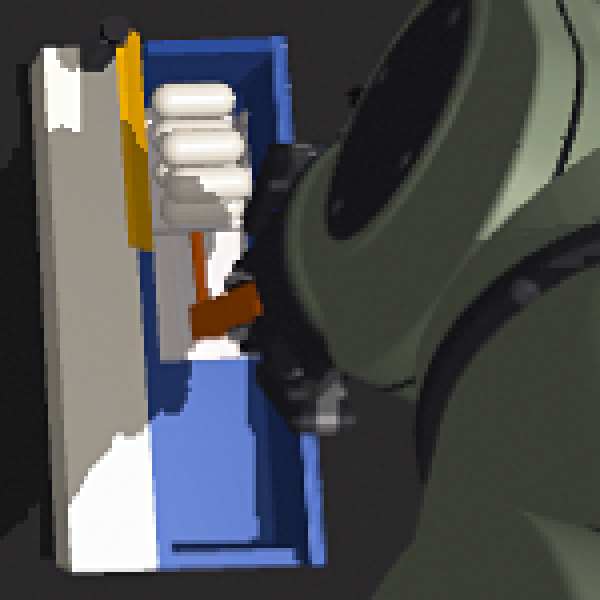

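View pics/side3c.png

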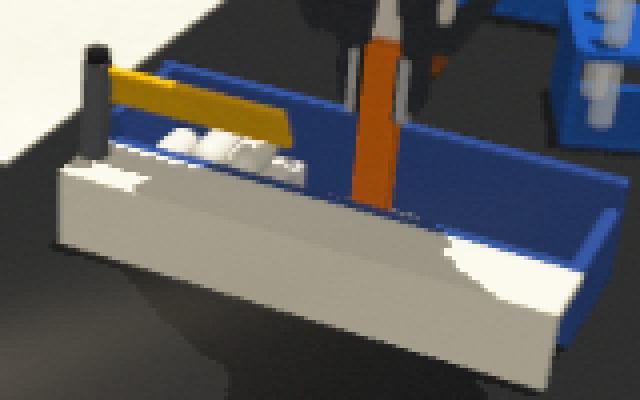

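```bash
python3 -m jog '[[[0,-3,0],[-0.015,0,0]],[[0,-4,0],[-0.015,0,0]],[[0,-4,0],[0,0,0]]]';python3 - <<'E'
from h import *
s=st(); rows([547.5,s['position'][1],79.6],1.8,1)
E
```

```text
time: 6.92
position: [548.2, -184.3, 81.1]
ee_rot: [-2.186, -2.254, -0.006]
ft_force: [-0.2, -0.2, -3.1]
grip_width: 19.2
t 6.925 P [ 548.15 -184.35   81.08] yaw 1.78 tilt z [0.09 0.22] F [-0.19 -0.18 -3.09] T [0.03 0.2  0.04] w 19.2
[[0.0, -0.7, 1.5], [0.0016, -0.0038, -0.0004]]
```

```bash
python3 -m jog '[[[0,-0.5,1],[0.002,-0.004,0]]]'; python3 -m jog '[[[0,0,1],[0,0,0]]]'; python3 -m jog '[[[0,0,1],[0,0,0]]]'; python3 - <<'E'
from h import *
s=st()
E
```

```text
time: 7.05
position: [547.6, -184.4, 79.9]
ee_rot: [-2.187, -2.255, 0.001]
ft_force: [0.2, -0.2, -2.8]
grip_width: 18.7
time: 7.18
position: [547.7, -184.3, 79.3]
ee_rot: [-2.187, -2.255, 0.001]
ft_force: [-6.1, 3.6, 22.9]
grip_width: 19.5
time: 7.3
position: [547.8, -184.3, 79.2]
ee_rot: [2.187, 2.256, -0.001]
ft_force: [-12.2, 3.3, 32.5]
grip_width: 18.9
t 7.3 P [ 547.77 -184.26   79.23] yaw 1.78 tilt z [-0.02 -0.02] F [-12.25   3.34  32.52] T [ 0.71  2.61 -0.08] w 18.9
```

```bash
python3 -m jog '[[[0,0,-8],[0,0,0]],[[0,0,-10],[0,0,0]],[[0,0,-10],[0,0,0]],[[0,0,-9],[0,0,0]]]'; python3 - <<'E'
from h import *
st()
p=cams.capture('top'); save(p,'top4')
a=cv2.imread(f'pics/top4.png')[150:300,375:525]
cv2.imwrite(f'pics/top4c.png',cv2.resize(a,None,fx=4,fy=4,interpolation=0))
p=cams.capture('side'); save(p,'side4'); np.savez('side4.npz',**p)
a=cv2.imread(f'pics/side4.png')[90:210,300:460]
cv2.imwrite(f'pics/side4c.png',cv2.resize(a,None,fx=5,fy=5,interpolation=0))
s=st(); rows([547,-184.2,120],1.8,1)
E
```

```text
time: 7.8
position: [548.1, -184.0, 117.9]
ee_rot: [-2.186, -2.256, 0.001]
ft_force: [-0.6, 0.3, -3.6]
grip_width: 19.1
t 7.8 P [ 548.15 -183.95  117.93] yaw 1.81 tilt z [-0.04 -0.02] F [-0.58  0.27 -3.62] T [ 0.02  0.24 -0.  ] w 19.1
t 7.9 P [ 548.48 -184.09  118.27] yaw 1.81 tilt z [ 0.03 -0.04] F [ 0.59  0.15 -3.67] T [-0.03  0.2   0.01] w 19.2
[[-0.1, -1.5, -1.7], [0.0005, 0.0008, 0.0002]]
```

View pics/top4c.png

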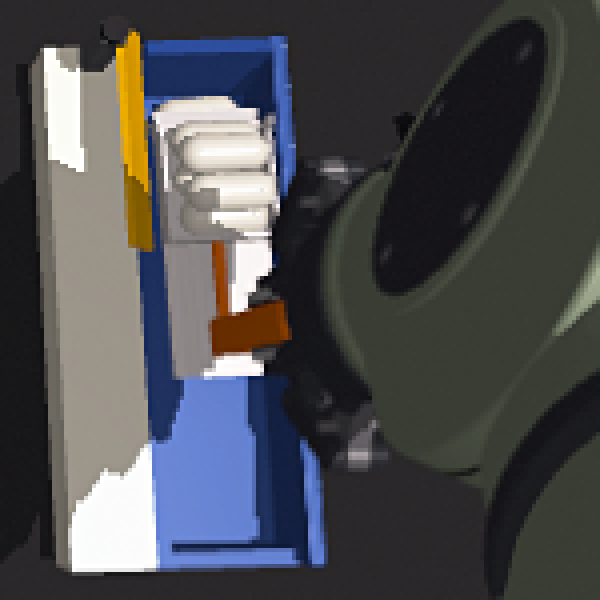

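View pics/side4c.png

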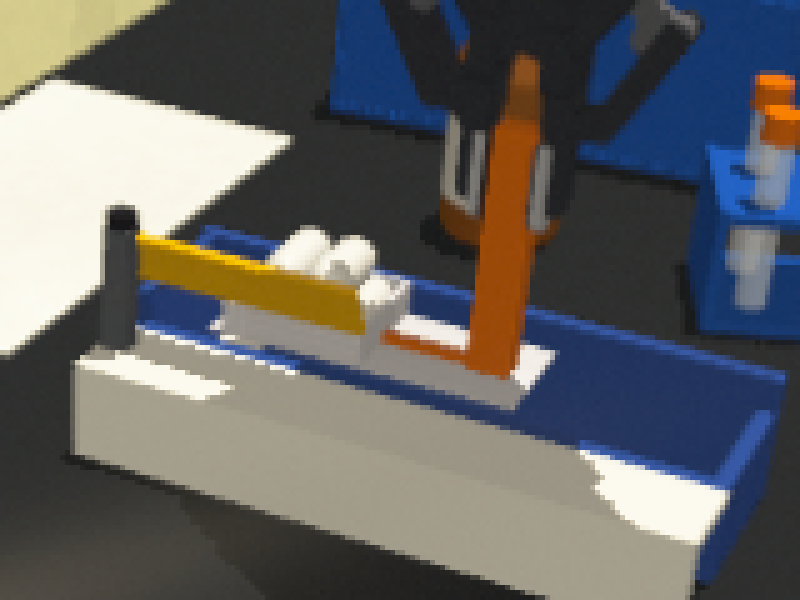

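```bash
python3 -m jog '[[[0,-1.5,-2],[0,0,0]],[[3,0,0],[0,0,0]],[[5,0,0],[0,0,0]]]'; python3 - <<'E'
from h import *
s=st(); rows([547,-154,120],1.8,1)
E
```

```text
time: 8.28
position: [546.3, -175.8, 119.9]
ee_rot: [2.186, 2.256, -0.001]
ft_force: [-0.1, 0.9, -3.7]
grip_width: 19.1
t 8.275 P [ 546.29 -175.81  119.86] yaw 1.78 tilt z [-0.02 -0.03] F [-0.05  0.86 -3.66] T [-0.05  0.21  0.02] w 19.1
[[21.8, 1.4, -0.1], [-0.0003, 0.0005, -0.0003]]
```

```bash
python3 -m jog '[[[7,0.3,0],[0,0,0]],[[7,0,0],[0,0,0]],[[7,0,0],[0,0,0]]]'; python3 - <<'E'
from h import *
p=cams.capture('side'); save(p,'side5')
a=cv2.imread(f'pics/side5.png')[90:210,300:460]
cv2.imwrite(f'pics/side5c.png',cv2.resize(a,None,fx=5,fy=5,interpolation=0))
p=cams.capture('top'); save(p,'top5')
a=cv2.imread(f'pics/top5.png')[150:300,375:525]
cv2.imwrite(f'pics/top5c.png',cv2.resize(a,None,fx=4,fy=4,interpolation=0))
s=st(); rows([547,-134,120],1.8,1)
E
```

```text
time: 8.65
position: [545.8, -153.1, 119.5]
ee_rot: [-2.186, -2.256, 0.001]
ft_force: [-0.2, -0.3, -3.2]
grip_width: 18.8
t 8.75 P [ 545.93 -152.49  119.55] yaw 1.86 tilt z [-0.05  0.01] F [-0.25 -0.04 -3.48] T [0.02 0.26 0.04] w 19.3
[[18.4, 1.7, -0.5], [-0.0008, -0.0002, 0.001]]
```

View pics/side5c.png

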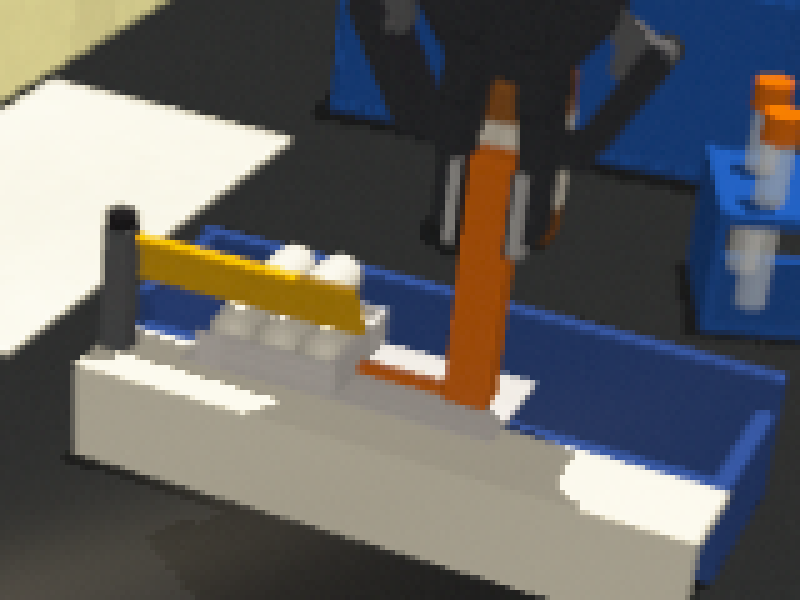

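View pics/top5c.png

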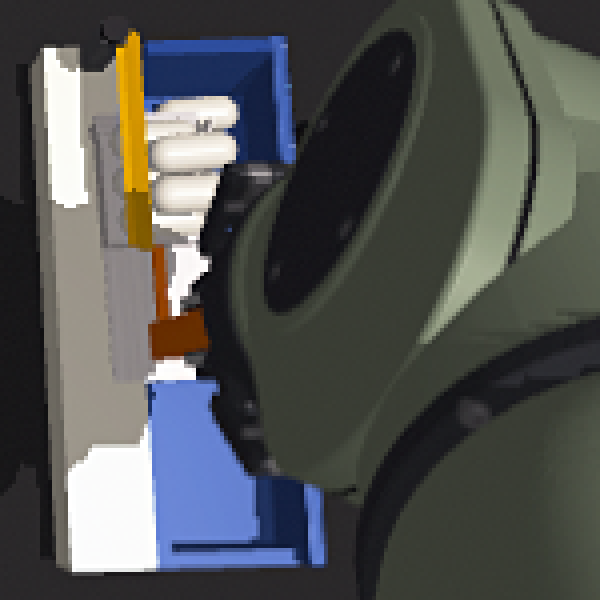

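```bash
python3 -m jog '[[[7,0,-0.5],[0,0,0]],[[7,0.3,0],[0,0,0]],[[7,0.3,0],[0,0,0]]]';  python3 - <<'E'
from h import *
s=st(); rows([547,-112,120],1.8,1)
E
```

```text
time: 9.12
position: [545.8, -130.7, 120.1]
ee_rot: [-2.186, -2.256, 0.001]
ft_force: [-0.8, 0.0, -2.5]
grip_width: 19.0
t 9.125 P [ 545.81 -130.7   120.11] yaw 1.81 tilt z [-0.04 -0.  ] F [-0.81  0.02 -2.48] T [0.04 0.18 0.01] w 19.0
[[18.6, 1.8, 0.1], [-0.0007, 0.0, 0.0002]]
```

```bash
python3 -m jog '[[[8,0,0],[0,0,0]],[[8,0.3,0],[0,0,0]],[[8,0.3,0],[0,0,0]],[[8,0.3,0],[0,0,0]],[[8,0.3,0],[0,0,0]]]';  python3 - <<'E'
from h import *
p=cams.capture('side'); save(p,'side6')
a=cv2.imread(f'pics/side6.png')[90:240,300:460]
cv2.imwrite(f'pics/side6c.png',cv2.resize(a,None,fx=4,fy=4,interpolation=0))
s=st(); rows([547,-85,120],1.8,1)
E
```

```text
time: 9.75
position: [545.9, -87.5, 120.3]
ee_rot: [-2.185, -2.257, -0.0]
ft_force: [-0.3, -0.3, -2.9]
grip_width: 19.0
t 9.8 P [546.03 -86.14 120.25] yaw 1.91 tilt z [-0.01  0.06] F [ 1.25  2.14 -1.98] T [ 0.13  0.09 -0.05] w 19.1
[[1.1, 1.0, 0.2], [-0.0001, -0.001, 0.0019]]
```

View pics/side6c.png

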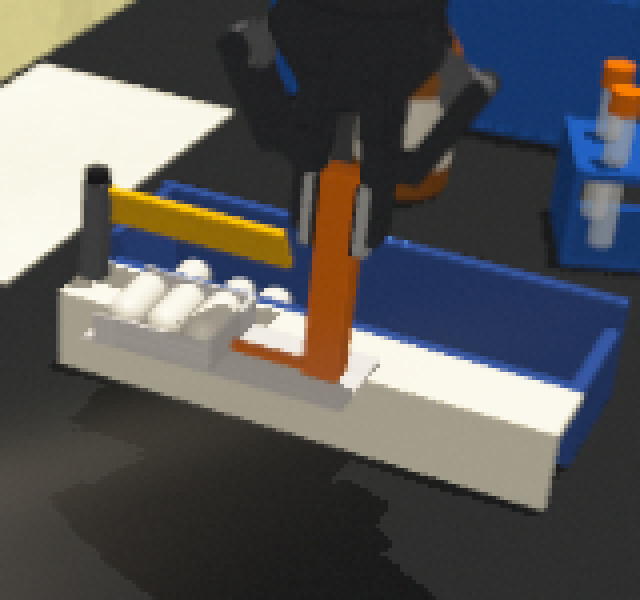

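```bash
python3 -m jog '[[[0,0,-8],[0,0,0]],[[4,0,-12],[0,0,0]],[[8,0,-16],[0,0,0]],[[14,-2,-16],[0,0,0]],[[20,-2,-10],[0,0,0]]]'; python3 -m jog '[[[26,-4,-4],[0,0,0]],[[30,-5,0],[0,0,0]],[[32,-5,0],[0,0,0]],[[32,-5,0],[0,0,0]],[[32,-5,0],[0,0,0]]]';  python3 - <<'E'
from h import *
s=st(); rows([507.5,269.5,180],1.8,6)
E
```

```text
time: 10.42
position: [540.2, -39.9, 186.9]
ee_rot: [2.187, 2.255, 0.001]
ft_force: [0.5, 0.7, -3.2]
grip_width: 18.9
time: 11.05
position: [510.1, 118.2, 196.3]
ee_rot: [2.187, 2.253, 0.008]
ft_force: [0.6, 1.1, -3.0]
grip_width: 19.4
t 11.05 P [510.12 118.2  196.28] yaw 1.71 tilt z [0.29 0.12] F [ 0.57  1.06 -2.99] T [-0.    0.16 -0.  ] w 19.4
[[25.2, 0.3, 2.8], [0.0008, -0.0003, -0.0003]]
[[25.2, 0.3, 2.8], [0.0008, -0.0003, -0.0003]]
[[25.2, 0.3, 2.7], [0.0008, -0.0003, -0.0003]]
[[25.2, 0.3, 2.7], [0.0008, -0.0003, -0.0003]]
[[25.2, 0.3, 2.7], [0.0008, -0.0003, -0.0003]]
[[25.2, 0.3, 2.7], [0.0008, -0.0003, -0.0003]]
```

```bash
python3 -m jog '[[[28,0,2],[0.001,0,0]],[[28,0,3],[0.001,0,0]],[[28,0,3],[0.001,0,0]],[[26,0,3],[0.001,0,0]],[[18,0,3],[0.001,0,0]]]'; python3 -m jog '[[[10,0,0],[0,0,0]],[[4,0,0],[0,0,0]],[[0,0,0],[0,0,0]]]';  python3 - <<'E'
from h import *
s=st(); rows([507.5,269.5,154.5],1.8,1)
for n in('top','side'):
    p=cams.capture(n); save(p,n+'7')
    a=cv2.imread(f'pics/{n}7.png'); a=a[150:300,150:300] if n=='top' else a[150:400,150:400]
    cv2.imwrite(f'pics/{n}7c.png',cv2.resize(a,None,fx=4 if n=='top' else 2.4,fy=4 if n=='top' else 2.4,interpolation=0))
    for d in nets.pinpoint(p,'scoop')[:1]: print(n,d,at_z(p,d['xy'],180-73.5))
E
```

```text
time: 11.68
position: [503.6, 254.8, 186.8]
ee_rot: [-2.183, -2.256, -0.008]
ft_force: [-0.8, -0.7, -3.0]
grip_width: 19.4
time: 12.05
position: [502.9, 269.4, 187.5]
ee_rot: [-2.183, -2.257, -0.008]
ft_force: [0.1, 0.3, -3.2]
grip_width: 19.1
t 12.05 P [502.89 269.38 187.49] yaw 1.9 tilt z [0.12 0.28] F [ 0.11  0.28 -3.2 ] T [0.   0.16 0.05] w 19.1
[[-0.2, 4.5, 33.0], [0.0023, -0.0048, 0.0017]]
top {'xy': [201.2, 227.7], 'conf': 0.55} [554.51 277.89 106.5 ]
```

View pics/top7c.png

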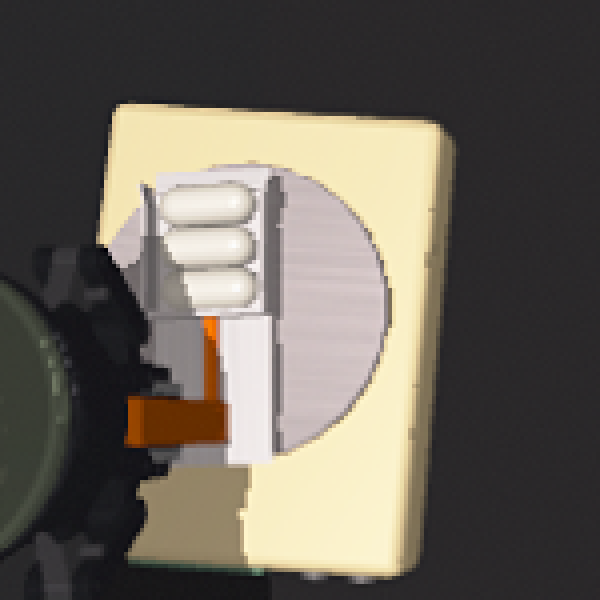

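View pics/side7c.png

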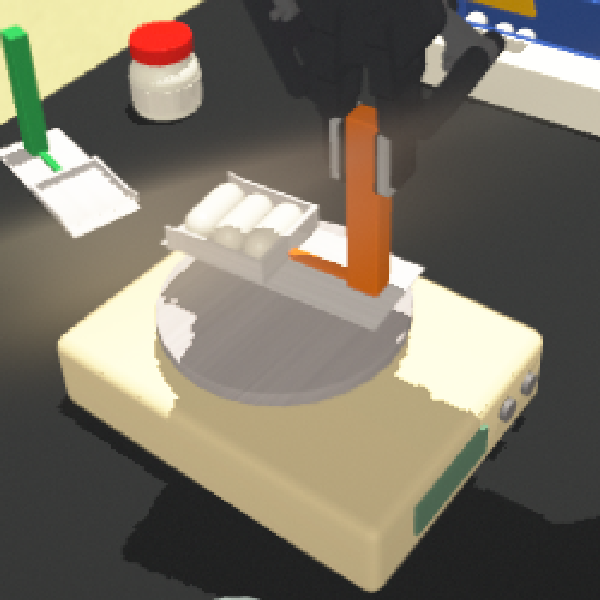

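```bash
python3 -m jog '[[[0,4.5,10],[0.002,-0.005,0.002]],[[0,0,10],[0,0,0]],[[0,0,7],[0,0,0]]]';  python3 -m jog '[[[0,0,3],[0,0,0]],[[0,0,0],[0,0,0]]]'; python3 - <<'E'
from h import *
s=st(); rows([507.5,269.5,153.5],1.8,1)
E
```

```text
time: 12.62
position: [508.0, 268.8, 158.5]
ee_rot: [2.188, 2.254, -0.001]
ft_force: [-0.4, 0.4, -1.9]
grip_width: 19.0
time: 12.88
position: [507.7, 268.6, 154.6]
ee_rot: [2.188, 2.254, -0.002]
ft_force: [-0.1, -0.3, -2.2]
grip_width: 19.3
t 12.875 P [507.73 268.64 154.62] yaw 1.71 tilt z [-0.05 -0.07] F [-0.11 -0.35 -2.24] T [0.01 0.19 0.03] w 19.3
[[0.9, -0.2, 1.1], [-0.0009, 0.0012, -0.0016]]
```

```bash
python3 -m jog '[[[0,0,0.7],[0,0,0]]]';  python3 -m jog '[[[0,0,0.5],[0,0,0]]]'; python3 -m jog '[[[0,0,0.3],[0,0,0]]]'
```

```text
time: 13.0
position: [507.8, 268.7, 154.1]
ee_rot: [2.188, 2.254, -0.002]
ft_force: [0.8, -0.5, -1.6]
grip_width: 19.1
time: 13.12
position: [507.8, 268.7, 153.7]
ee_rot: [2.188, 2.254, -0.001]
ft_force: [-0.6, 0.0, -2.7]
grip_width: 19.2
time: 13.25
position: [507.9, 268.8, 153.6]
ee_rot: [2.188, 2.254, -0.001]
ft_force: [-0.8, 0.1, -2.5]
grip_width: 19.2
```

```bash
python3 -m jog '[[[0,0,0.6],[0,0,0]]]';  python3 -m jog '[[[0,0,0.6],[0,0,0]]]'
```

```text
time: 13.38
position: [508.0, 268.8, 153.3]
ee_rot: [2.188, 2.254, -0.0]
ft_force: [-3.7, -0.7, 9.6]
grip_width: 19.6
time: 13.5
position: [508.0, 268.8, 153.3]
ee_rot: [2.188, 2.254, 0.0]
ft_force: [-3.7, -1.6, 12.1]
grip_width: 18.9
```

```bash
python3 -m jog '[[[0,0,-0.2],[0,0,0]]]';  python3 -m jog '[[[0,0,0],[0,0,0]],[[0,0,0],[0,0,0]],[[0,0,0],[0,0,0]],[[0,0,0],[0,0,0]]]' 60; python3 - <<'E'
from h import *
s=st()
for n in('top','side'):
    p=cams.capture(n); save(p,n+'8')
    a=cv2.imread(f'pics/{n}8.png'); a=a[150:300,150:300] if n=='top' else a[150:400,150:400]
    cv2.imwrite(f'pics/{n}8c.png',cv2.resize(a,None,fx=4 if n=='top' else 2.4,fy=4 if n=='top' else 2.4,interpolation=0))
E
```

```text
time: 13.62
position: [508.0, 268.8, 153.7]
ee_rot: [2.188, 2.254, 0.001]
ft_force: [1.0, 0.6, -3.5]
grip_width: 19.4
time: 14.12
position: [508.4, 269.0, 153.9]
ee_rot: [2.187, 2.254, 0.002]
ft_force: [0.3, -0.1, -0.3]
grip_width: 60.2
t 14.125 P [508.4  268.96 153.86] yaw 1.71 tilt z [0.1  0.02] F [ 0.31 -0.12 -0.3 ] T [-0.01  0.05 -0.04] w 60.2
```

View pics/side8c.png

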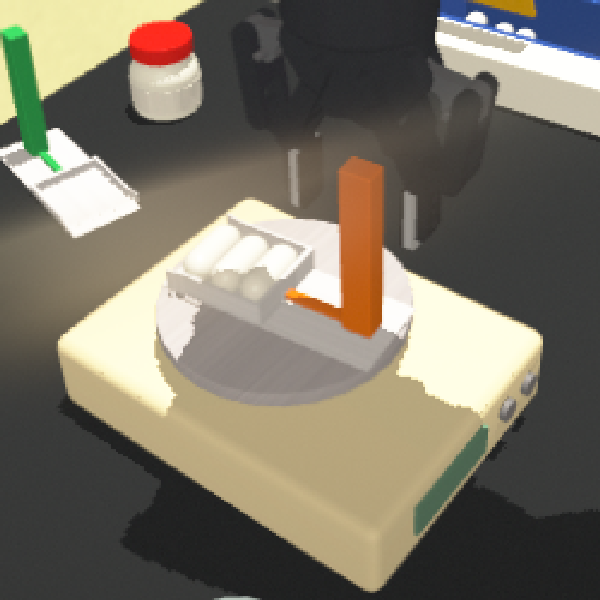

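Released upright. Retreat straight up and check the placing.

```bash
python3 -m jog '[[[0,0,-15],[0,0,0]],[[0,0,-30],[0,0,0]],[[0,0,-40],[0,0,0]],[[-30,-10,-20],[0,0,0]],[[-60,-10,0],[0,0,0]]]'; python3 -m jog '[[[-60,-10,0],[0,0,0]],[[-40,0,0],[0,0,0]],[[0,0,0],[0,0,0]]]'; python3 - <<'E'
from h import *
s=st()
for n in('top','side'):
    p=cams.capture(n); save(p,n+'9')
    a=cv2.imread(f'pics/{n}9.png'); a=a[150:300,150:300] if n=='top' else a[150:400,150:400]
    cv2.imwrite(f'pics/{n}9c.png',cv2.resize(a,None,fx=4 if n=='top' else 2.4,fy=4 if n=='top' else 2.4,interpolation=0))
    for q in ('scoop','handle','balance'):
        for d in nets.pinpoint(p,q)[:1]: print(n,q,d,at_z(p,d['xy'],{'scoop':80,'handle':170,'balance':80}[q]))
E
```

```text
time: 14.85
position: [490.6, 179.3, 265.5]
ee_rot: [2.181, 2.258, 0.006]
ft_force: [1.7, -1.2, 0.0]
grip_width: 60.0
time: 15.22
position: [483.4, 72.3, 269.3]
ee_rot: [2.185, 2.251, 0.011]
ft_force: [0.8, 1.6, 1.0]
grip_width: 60.0
t 15.225 P [483.39  72.27 269.34] yaw 1.7 tilt z [0.48 0.08] F [0.85 1.56 0.98] T [0.03 0.03 0.02] w 60.0
side scoop {'xy': [269.4, 273.9], 'conf': 0.85} [555.72 274.06  80.  ]
side handle {'xy': [301.3, 234.2], 'conf': 0.88} [504.21 270.65 170.  ]
side balance {'xy': [273.6, 312.3], 'conf': 0.74} [509.25 329.39  80.  ]
```

View pics/top9c.png

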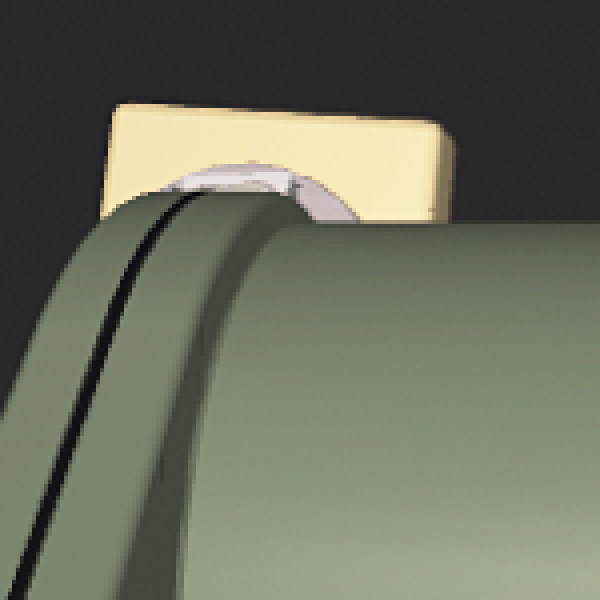

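View pics/side9.png

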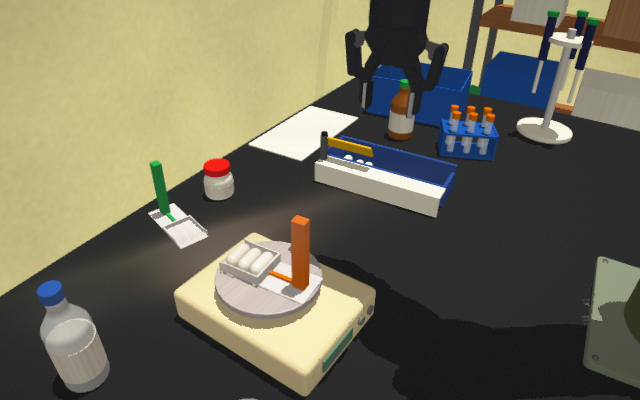

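```bash
python3 -c "
from station import close_job
print(close_job())"
```

```text
the job is handed in; nothing more can be done
None
```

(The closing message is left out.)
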